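# Fit the animation platen in its hinge clamp

### The arm

A 6-joint arm with a two-finger parallel gripper is mounted at the origin on the work surface. World frame = base frame: x ahead of the robot, y to its left, z up, the work surface at z = 0. Lengths are in mm, angles in rad, forces in N, time in s.
With the tool pointing down it reaches from about 350 to 850 mm from the base axis. Payload 8.1 kg.
Tool frame: the origin (TCP) lies between the finger pads; the fingertips stand 22 mm ahead of it and the grasp point (between the pads) lies 3 mm ahead of it; z points along the fingers, y is the line along which they close (so a half turn about z gives the same grasp; the last joint's range is limited). The gripper opens to 85 mm and grips with 20 to 120 N. Pads are 22 mm wide; open, the fingers measure 114 mm over their backs; the gripper's body (76 mm by 85 mm) begins 54 mm behind the grasp point. The pads swing forward as they close: fully open they stand 13 mm farther back than shut.
Start: joints at [1.028, 0.13, 1.488, -0, 1.523, -0.085], TCP at [265.166, 538.231, 253.292] pointing down, gripper open.
Joint ranges: [-2.96, 2.96], [-0.89, 2.26], [0.02, 2.5], [-1.34, 4.48], [0, 2.73], [-2.66, 2.66]. Speed limits (rad/s): [2.39, 2.39, 2.79, 3.14, 3.14, 3.14].

### API

Orientations are given as a unit quaternion [x, y, z, w].
In Python, from bench import observe, eyes, robot gives the robot as it stands. The module is installed in compiled form; this text tells all that it offers.
- The arm moves only by the tool send_rows, never from a script. Its argument "increments" is a list of rows, each a list of 5 numbers: the shift along the tool's x, y, z in units of 40 mm (1.0 is 40 mm), then the turn about the tool's z in units of 5 degrees (1.0 is 5 degrees), then the closure, from 0 (fully open) to 1 (shut). In form: [[dx, dy, dz, turn, claw], ...]. A call has 1 to 20 rows; each row is the pose to reach, as a shift and turn from the pose commanded when the call began, along the tool's axes at that moment; what a row does not reach only later rows make up. A row lasts 1/10 s, in which the tool goes at most 50 mm and 8.59 degrees, less where a joint would pass 70% of its speed; a pose out of reach is approached as far as the arm can. A call with a gripper value outside its range is refused whole. The fingers move at their own pace and stop on an object; the grip force is fixed at half the most. Time passes only in rows, so rows that repeat a pose let the fingers close. It gives the time, the measured TCP pose, the force, the opening and the grip force at its end, in the units of the state.
- observe(): the state, without advancing time (a new reading comes with each control period).
- eyes.camera(name): name is "scene" or "top"; returns (picture, depth): 384x512x3 uint8, red, green, blue; 384x512 float32, mm along the optical axis (not along the pixel's ray), 0 where there is no reading.
- eyes.get_calibration(name): a dict with "fovy" (degrees; the focal length in pixels is half the picture's height over the tangent of half this angle, whatever the lens; pixels are square), "cx", "cy" (the principal point, pixels), "R" (3x3) and "t" (3): a world point X has camera coordinates R X + t. Camera axes: x right, y down, z forward; pixel columns grow to the right and rows downward; lengths in mm; the calibration is good to about 2 mm. A picture is of the moment at which its call begins. get_calibration takes no time and is no camera call.
- robot.finish_job(): hands the job in; it is judged then, once.
The state is a dict: "time_s": time; "joint_pos": joint angles; "qvel": joint speeds; "effort": joint torques, N m; "tcp_pos": TCP position; "ee_rot": TCP orientation; "force": force on the tool from outside, world axes, zero at the start; "torque": the same for the moment, N m; "gripper_width": finger opening in mm; "finger_force": force on a finger pad.
Only numpy, scipy, OpenCV 4.12 (cv2) and the standard library are available. Lean on these libraries where they do the work, as an engineer would, in place of code of your own. Each camera call takes 0.05 s, during which the arm holds its last target. There are 200 camera calls.

### The job

Slide the glazed wooden platen frame along the shooting board until it is square and fully home against the stop in the hinge clamp, then tighten the clamp's wing nut until it stops turning. The hinge behind the nut leaves no room to go right round it, so it has to be worked round stroke by stroke. Leave the loupe and the small roll of tape that stand beside the clamp where they are.

Things in the scene. Friction and masses are not known exactly. Their poses are not given: they have to be found in the camera images.
- board: Fixed plywood shooting board, 440 x 280 mm, 15 mm thick, on the table, from x = -240 to +200 mm of its origin, which lies at its underside, mid-width. Its +x is the way the platen slides in, +y to the left when facing that way, z up. The hinge clamp is on the centre line at the +x end. A flat peg bar 6 mm high runs along its -y side at y = -120 mm. Points on the clamp have the board's axes.
- stop_mid (a point): Middle of the clamp's stop face, at the board's surface (board x = 90 mm, y = 0, 15 mm above the table). The stop bar is 150 mm wide across y, 21 mm high. Side guides 14 mm high run beside the platen's way, inner faces at board y = +-82.5 mm from x = 54 mm to 100 mm, flaring outward in front of that to half-width 97 mm at x = 20 mm.
- nut_axis (a point): Foot of the steel wing nut on its vertical axis, on top of the clamp's flat upper jaw: board x = 108 mm, y = 0, 47 mm above the table (sinks up to 2.5 mm). The jaw spans board x = 68 to 146 mm (150 mm wide up to x = 122, then 56). Hub 29 mm across, 18 high. Two opposite wings, 6 mm thick, 70 mm over the tips; they fill radius 12 to 33 mm, 10 to 34 mm above this point. Stud end between them.
- hinge_mid (a point): Front of the hinge barrel behind the nut, mid-way along it: board x = 148 mm, y = 0, 60 mm above the table. The barrel is a bar 22 mm thick across y between two ears 12 mm thick, at board |y| = 33 to 45 mm, x = 134 to 176 mm, 75 mm tall from the table. These block the way round behind the nut; its front and sides are free.
- platen_center (a point): Centre, half-way up, of the loose platen: a plain wood frame with a clear pane (its top 8 mm up), 180 mm along its x, 160 along its y, rails 28 wide and 22 high (top 37 mm above the table), about 0.45 kg. It lies on the board, drawn 80 to 112 mm out of the clamp, a little crooked. Its x points the way in. Home, this point is 90 mm short of the stop face, on the centre line within 2.5 mm of play.
- wingnut (a joint): Angle of the wing nut in rad, growing clockwise as seen from above, which tightens it. At 0 the two wings point along board +x and -x; at angle q they lie q clockwise of that. It starts loose, between 0 and 1.2, meets a firm stop at 7.5 (fully tight), stays where it is left, and needs about 0.07 N m (some 3 N at 25 mm radius) to turn.
- loupe_center (a point): Centre of a black stand loupe (magnifier), 40 mm across and 46 mm tall, standing on the board beside the clamp on the +y side. To be left alone.
- tape_center (a point): Centre of a small black roll of tape, 52 mm across and 20 mm high, lying on the board beside the clamp on the -y side. To be left alone.

How it is judged:
By the outcome, as a careful person would: the job done as asked, in the order asked, and still so for the second after the job is handed in, with the robot touching nothing.
It also fails if it takes over 58 s, if anything falls off the work surface, if the arm or the gripper's body presses on something with over 40 N, if the wrist force passes 120 N, or if a joint passes its speed limit or range.

## Working session

There is one attempt and no reset: what is moved stays moved. The work goes in short steps, Python scripts to look and compute and a tool call to move; the robot and the scene stay as the last step left them, time stands still between calls to the robot, and variables do not carry over. Pictures are saved under pics/ and viewed, at most 12 in all, crops included, and the job is handed in when it is done.

Besides the shell and the picture viewer there is one more tool, called after "Emit:" as name(argument=value, ...) on one line, values as JSON. send_rows: Moves the arm, as the interface text tells. Its arguments: {"type":"object","properties":{"increments":{"type":"array"}},"required":["increments"]}

```bash
mkdir -p pics
cat > h.py <<'E'
import numpy as np,cv2
from bench import observe,eyes,robot
def cal(n):
    c=eyes.get_calibration(n);f=192/np.tan(np.radians(c["fovy"])/2);return c,f
def px2w(n,u,v,z=None,d=None):
    c,f=cal(n);R=np.array(c["R"]);t=np.array(c["t"])
    r=np.array([(u-c["cx"])/f,(v-c["cy"])/f,1.])
    o=-R.T@t;w=R.T@r
    return o+w*(d if d is not None else (z-o[2])/w[2])
def w2px(n,X):
    c,f=cal(n);p=np.array(c["R"])@np.array(X)+np.array(c["t"]);return p[0]/p[2]*f+c["cx"],p[1]/p[2]*f+c["cy"]
E
python3 - <<'E'
from h import *
for n in("scene","top"):
    p,d=eyes.camera(n);cv2.imwrite(f"pics/{n}0.png",cv2.resize(p[:,:,::-1],(800,600),interpolation=cv2.INTER_CUBIC));np.save(n+"_d.npy",d)
    c,f=cal(n);print(n,f,c["cx"],c["cy"],-np.array(c["R"]).T@c["t"])
s=observe();print(s)
E
```

```text
scene 444.76928616751826 250.02056982439504 192.90376165859354 [940.70602252 404.34991038 688.96459006]
top 375.9714301048754 256.2168281009831 193.15467990583727 [467.82074062  68.06142978 726.64268107]
{'time_s': 0.1, 'joint_pos': array([ 1.02762456e+00,  1.31101879e-01,  1.48915811e+00,  2.99169658e-05,
        1.52300074e+00, -8.53988640e-02]), 'qvel': array([-0.00062138, -0.00286063, -0.00153294,  0.00063172, -0.00085149,
       -0.00010673]), 'effort': array([ 1.59653100e-03, -5.70945024e+01, -5.01949418e+01, -1.90153255e-04,
        7.96762586e-03, -2.05119693e-05]), 'tcp_pos': array([264.90643017, 537.84964482, 252.3463368 ]), 'ee_rot': array([ 2.26893785e-01,  9.73919152e-01, -7.88565434e-04, -2.72040666e-04]), 'force': array([-0.13750975, -1.12961965,  0.57720215]), 'torque': array([0.04559238, 0.04455821, 0.01355347]), 'finger_force': 0.0, 'gripper_width': 85.28436376741823}
```

View pics/scene0.png

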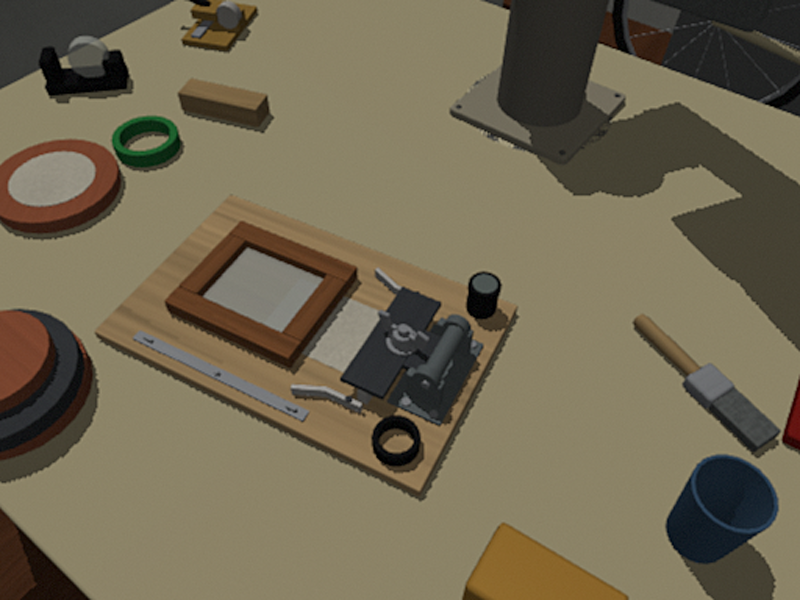

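View pics/top0.png

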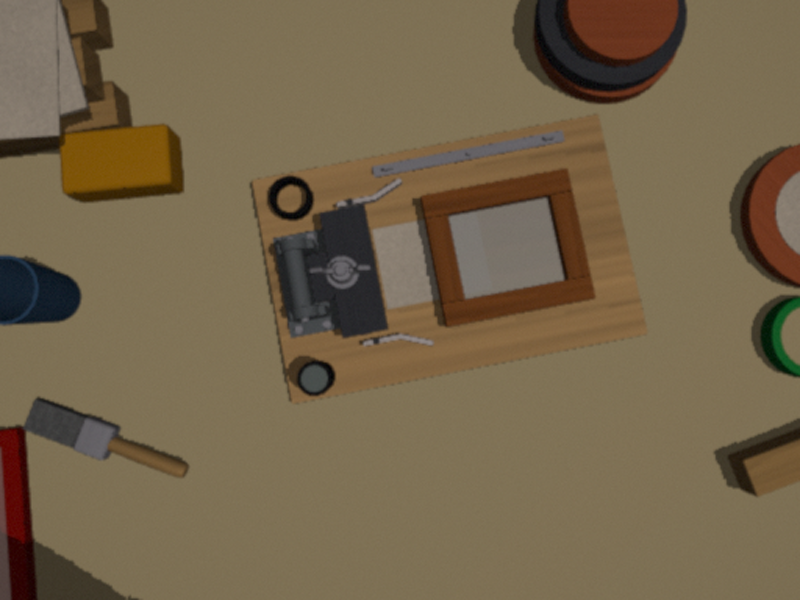

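The top view shows the board's corners at about (252,180), (290,403), (645,333) and (598,115), the clamp at the left end and the nut at (342,271). The platen's corners are at about (421,197), (569,170), (593,297) and (446,325).

Run:
```python
from h import *
k=1/1.5625
B=[px2w("top",u*k,v*k,15)[:2] for u,v in[(252,180),(290,403),(645,333),(598,115)]]
P=[px2w("top",u*k,v*k,37)[:2] for u,v in[(421,197),(446,325),(593,297),(569,170)]]
print(np.round(B),np.round(P))
print("nut z70",px2w("top",342*k,271*k,70))
print("scene check nut",px2w("scene",403*k,338*k,70))
loc=np.array([[200,-140],[200,140],[-240,140],[-240,-140]],float)
def fit(l,w):
    l=np.array(l);w=np.array(w);lc=l-l.mean(0);wc=w-w.mean(0)
    a=np.arctan2((lc[:,0]*wc[:,1]-lc[:,1]*wc[:,0]).sum(),(lc*wc).sum());R=np.array([[np.cos(a),-np.sin(a)],[np.sin(a),np.cos(a)]])
    t=w.mean(0)-R@l.mean(0);return a,R,t,np.abs(l@R.T+t-w).max()
a,R,t,e=fit(loc,B);print("board",a,t,e)
# which order? platen corners: (421,197) is front,-y
b,R2,t2,e2=fit([[90,-80],[90,80],[-90,80],[-90,-80]],P);print("platen",b,t2,e2,"in board",R.T@(t2-t),b-a)
print("nut in board",R.T@(px2w("top",342*k,271*k,70)[:2]-t))
p,d=eyes.camera("top")
c=p[60:280,140:440,::-1]
cv2.imwrite("pics/crop1.png",cv2.resize(p[100:230,160:300,::-1],(646,600),interpolation=cv2.INTER_CUBIC))
# heights from depth
for nm,(u,v) in dict(board=(620,250),rail=(440,260),jaw=(365,250),nut=(342,271),loupe=(315,378)).items():
    print(nm,px2w("top",u*k,v*k,d=d[int(v*k),int(u*k)]).round())
```

```text
[[ 675.  245.]
 [ 402.  200.]
 [ 478. -231.]
 [ 750. -186.]] [[ 645.   38.]
 [ 491.   12.]
 [ 521. -162.]
 [ 674. -140.]]
nut z70 [553.16925388 130.20470822  70.        ]
scene check nut [567.30348046 141.12146412  70.        ]
board 1.7406069314675008 [572.89719398  26.79262998] 2.8641987546806718
platen 1.7323047266488947 [582.69609002 -63.02900027] 2.6786352313399675 in board [-90.18567814   5.52151108] -0.008302204818606107
nut in board [105.25861743   1.96799445]
board [ 580. -206.   14.]
rail [568.  17.  36.]
jaw [581. 105.  46.]
nut [553. 130.  73.]
loupe [434. 163.  60.]
```

View pics/crop1.png

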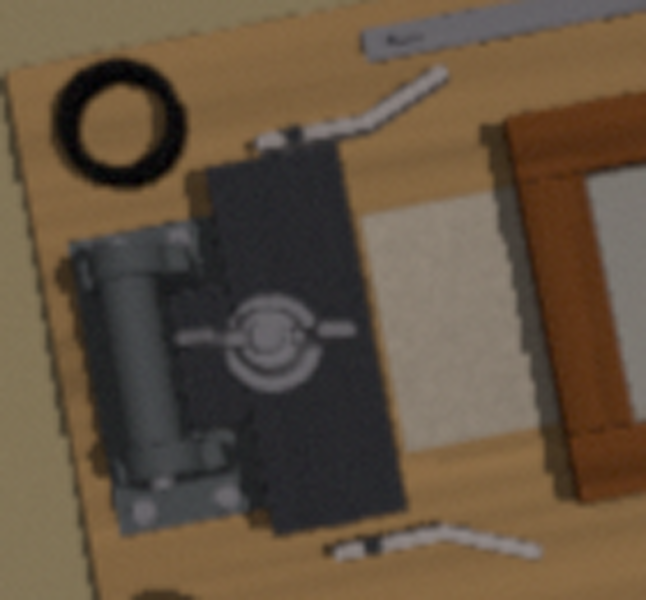

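The nut's wings run (178,338) to (355,328) in the crop, so q is about 0.11. The platen is about 90 mm out, some 5 mm to +y and nearly square. I'll move behind its rear rail and push with the open fingers, which makes two contacts.

Emit:
send_rows(increments=[[-15.5,-12.27,0,10.8,0],[-15.5,-12.27,0,10.8,0],[-15.5,-12.27,0,10.8,0],[-15.5,-12.27,0,10.8,0],[-15.5,-12.27,0,10.8,0],[-15.5,-12.27,0,10.8,0],[-15.5,-12.27,0,10.8,0],[-15.5,-12.27,0,10.8,0],[-15.5,-12.27,0,10.8,0],[-15.5,-12.27,0,10.8,0],[-15.5,-12.27,0,10.8,0],[-15.5,-12.27,0,10.8,0],[-15.5,-12.27,0,10.8,0],[-15.5,-12.27,0,10.8,0],[-15.5,-12.27,0,10.8,0],[-15.5,-12.27,0,10.8,0],[-15.5,-12.27,3.5,10.8,0],[-15.5,-12.27,3.5,10.8,0],[-15.5,-12.27,3.5,10.8,0],[-15.5,-12.27,3.5,10.8,0]])

```text
time_s: 2.15
tcp_pos: [599.1, -174.3, 105.0]
ee_rot: [0.644, 0.765, -0.002, -0.007]
force: [-0.2, -0.1, -0.2]
gripper_width: 85.1
finger_force: 0.0
```

```bash
cat >> h.py <<'E'
A=1.7406;T=np.array([572.9,26.8])
def Rm(a):return np.array([[np.cos(a),-np.sin(a)],[np.sin(a),np.cos(a)]])
def tool():
    s=observe();q=s["ee_rot"];th=2*np.arctan2(q[1],q[0])
    return s,th
def rep():
    s,th=tool();print("t",s["time_s"],"tcp",s["tcp_pos"].round(1),"board",(Rm(A).T@(s["tcp_pos"][:2]-T)).round(1),"yaw-board deg",round(np.degrees((th-A+np.pi)%(2*np.pi)-np.pi),1),"F",s["force"].round(1),"w",round(s["gripper_width"],1),"j",s["joint_pos"].round(2))
E
python3 - <<'E'
from h import *
rep()
p,d=eyes.camera("scene");np.save("scene_d.npy",d)
cv2.imwrite("pics/s1.png",cv2.resize(p[120:300,50:340,::-1],(800,497),interpolation=cv2.INTER_CUBIC))
E
```

```text
t 2.15 tcp [ 599.1 -174.3  105. ] board [-202.6    8.1] yaw-board deg 0.0 F [-0.2 -0.1 -0.2] w 85.1 j [-0.37  0.32  1.55 -0.    1.29 -0.54]
```

View pics/s1.png

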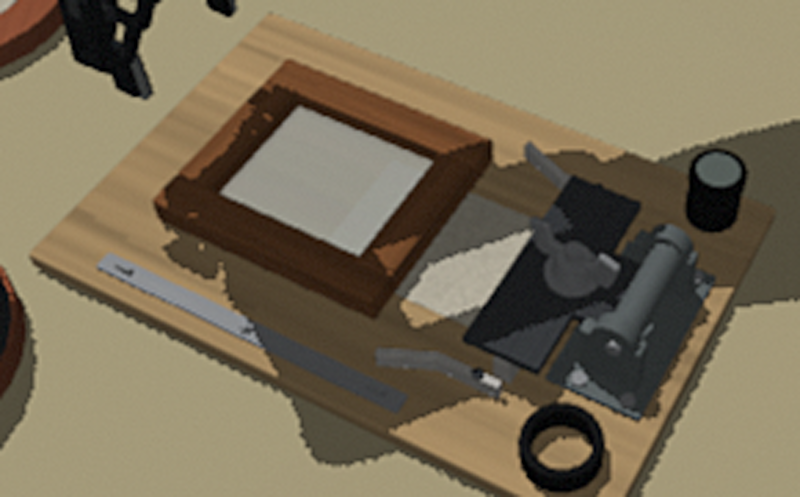

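The scene crop shows one fingertip at about (143,92), clear behind the platen, the nut hub near (578,268), and the loupe and tape untouched.

Run:
```python
from h import *
d=np.load("scene_d.npy");s=2.7586
def q(u,v):
    U,V=50+u/s,120+v/s;return px2w("scene",U,V,d=d[int(round(V)),int(round(U))])
for u,v in[(143,92),(137,94),(146,90),(285,64),(489,142),(375,315),(577,262)]:
    X=q(u,v);print(u,v,X.round(1),(Rm(A).T@(X[:2]-T)).round(1))
# lowest gripper points by depth
c,f=cal("scene");V,U=np.mgrid[100:180,50:150]
X=np.array([px2w("scene",u,v,d=d[v,u]) for u,v in zip(U.ravel(),V.ravel()) if d[v,u]>0])
m=(X[:,2]>40)&(X[:,2]<200)&(X[:,0]>520)&(X[:,0]<690)&(X[:,1]<-120);b=(X[m][:,:2]-T)@Rm(A);z=X[m][:,2]
print("min z tip",np.sort(z)[:15].round(), "board x,y range lowest",b[z<z.min()+20].min(0),b[z<z.min()+20].max(0))
rep()
```

```text
143 92 [ 649.3 -155.3  104.1] [-192.4  -44.6]
137 94 [ 652.1 -158.7  102.3] [-196.2  -46.7]
146 90 [ 646.7 -155.6  103.7] [-192.2  -41.9]
285 64 [ 530.8 -157.9   37.6] [-174.9   72.7]
489 142 [498.4  14.7  39.3] [ 0.6 75.5]
375 315 [648.1  40.2  17.7] [  0.5 -76.4]
577 262 [560.7 139.   65.2] [112.7  -7. ]Traceback (most recent call last):
  File "<stdin>", line 9, in <module>
  File "h.py", line 6, in px2w
    c,f=cal(n);R=np.array(c["R"]);t=np.array(c["t"])
        ~~~^^^
  File "h.py", line 4, in cal
    c=eyes.get_calibration(n);f=192/np.tan(np.radians(c["fovy"])/2);return c,f
ValueError: time passes only in moves, steps and waits
```

Open, the tips stand about 9 mm ahead of the TCP. Now lower, then push.

Emit:
send_rows(increments=[[0,0,1.0,0,0],[0,0,2.05,0,0],[0,0,2.05,0,0],[0,0,2.05,0,0],[0.3,0,2.05,0,0],[0.5,0,2.05,0,0],[0.7,0,2.05,0,0],[0.9,0,2.05,0,0],[1.1,0,2.05,0,0],[1.3,0,2.05,0,0],[1.45,0,2.05,0,0],[1.6,0,2.05,0,0],[1.75,0,2.05,0,0],[1.9,0,2.05,0,0],[2.05,0,2.05,0,0],[2.15,0,2.05,0,0],[2.25,0,2.05,0,0],[2.35,0,2.05,0,0],[2.35,0,2.05,0,0]])

```text
time_s: 4.1
tcp_pos: [591.2, -83.7, 34.4]
ee_rot: [0.644, 0.765, 0.001, 0.003]
force: [3.3, -4.6, 2.7]
gripper_width: 85.0
finger_force: 2.6
```

Run:
```python
from h import *
rep()
p,d=eyes.camera("top")
cv2.imwrite("pics/t2.png",cv2.resize(p[90:250,150:363,::-1],(799,600),interpolation=cv2.INTER_CUBIC))
```

```text
t 4.1 tcp [591.2 -83.7  34.4] board [-112.     0.6] yaw-board deg 0.0 F [ 3.3 -4.6  2.7] w 85.0 j [-0.23  0.32  1.68 -0.    1.13 -0.4 ]
```

View pics/t2.png

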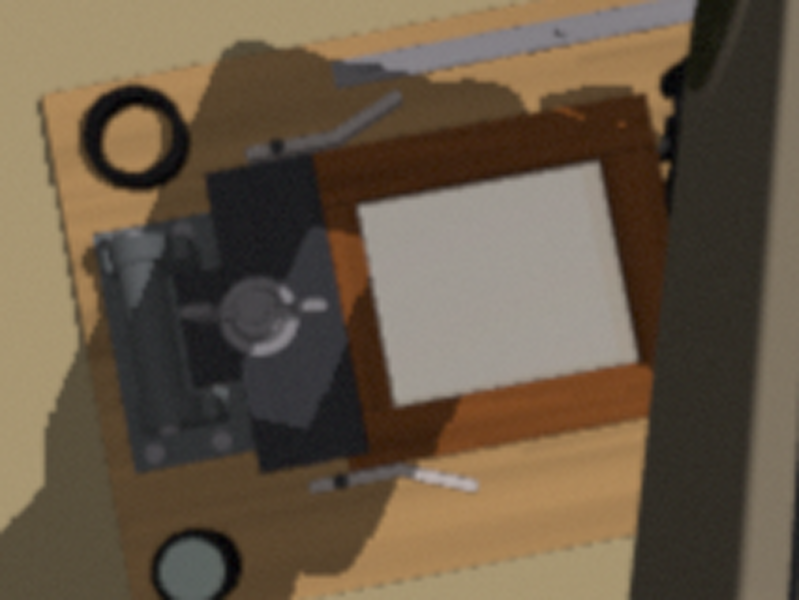

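The platen's front edge is under the jaw, between the guides and nearly square, with about 10 mm to go. I'll push on gently.

Emit:
send_rows(increments=[[0.05,0,0,0,0],[0.1,0,0,0,0],[0.15,0,0,0,0],[0.2,0,0,0,0],[0.25,0,0,0,0],[0.3,0,0,0,0],[0.3,0,0,0,0]])

```text
time_s: 4.85
tcp_pos: [589.7, -72.9, 34.3]
ee_rot: [0.644, 0.765, 0.001, 0.004]
force: [7.7, -8.2, -0.2]
gripper_width: 85.7
finger_force: 5.1
```

Run:
```python
from h import *
rep()
```

```text
t 4.85 tcp [589.7 -72.9  34.3] board [-101.1    0.3] yaw-board deg 0.0 F [ 7.7 -8.2 -0.2] w 85.7 j [-0.21  0.32  1.69 -0.    1.12 -0.38]
```

Emit:
send_rows(increments=[[0.03,0,0,0,0],[0.06,0,0,0,0],[0.1,0,0,0,0],[0.1,0,0,0,0]])

```text
time_s: 5.25
tcp_pos: [590.1, -72.4, 35.1]
ee_rot: [0.644, 0.765, 0.0, 0.007]
force: [11.4, -25.2, -1.9]
gripper_width: 85.6
finger_force: 13.1
```

Run:
```python
from h import *
rep()
```

```text
t 5.25 tcp [590.1 -72.4  35.1] board [-100.7   -0.2] yaw-board deg 0.0 F [ 11.4 -25.2  -1.9] w 85.6 j [-0.2   0.31  1.7  -0.01  1.12 -0.37]
```

Emit:
send_rows(increments=[[0.04,0,0,0,0],[0.07,0,0,0,0],[0.07,0,0,0,0],[0.07,0,0,0,0]])

```text
time_s: 5.65
tcp_pos: [590.2, -72.2, 35.6]
ee_rot: [0.644, 0.765, -0.001, 0.008]
force: [11.1, -35.8, -1.8]
gripper_width: 85.4
finger_force: 18.6
```

Run:
```python
from h import *
rep()
```

```text
t 5.65 tcp [590.2 -72.2  35.6] board [-100.5   -0.3] yaw-board deg 0.0 F [ 11.1 -35.8  -1.8] w 85.4 j [-0.2   0.31  1.7  -0.01  1.12 -0.37]
```

Emit:
send_rows(increments=[[-0.2,0,0,0,0],[-0.5,0,0,0,0],[-0.8,0,0,0,0],[-1.5,0,-1.2,0,0.84],[-2.5,0,-2.4,0,0.84],[-3.5,0,-3,0,0.84],[-3.5,0,-3,0,0.84],[-3.5,0,-3,0,0.84],[-3.5,0,-3,0,0.84]])

```text
time_s: 6.55
tcp_pos: [608.1, -201.8, 149.5]
ee_rot: [0.644, 0.765, -0.0, -0.001]
force: [-1.3, 0.9, -0.5]
gripper_width: 13.6
finger_force: 0.0
```

Run:
```python
from h import *
rep()
p,d=eyes.camera("top");np.save("top_d.npy",d)
q,e=eyes.camera("scene");np.save("scene_d.npy",e)
a=cv2.resize(p[110:240,160:330,::-1],(785,600),interpolation=cv2.INTER_CUBIC)
cv2.imwrite("pics/t3.png",a)
# scene crop scaled 8 around the nut
cv2.imwrite("pics/s3.png",cv2.resize(q[175:275,205:335,::-1],(780,600),interpolation=cv2.INTER_CUBIC))
```

```text
t 6.55 tcp [ 608.1 -201.8  149.5] board [-231.2    3.9] yaw-board deg 0.0 F [-1.3  0.9 -0.5] w 13.6 j [-0.4   0.31  1.48  0.    1.36 -0.57]
```

View pics/t3.png

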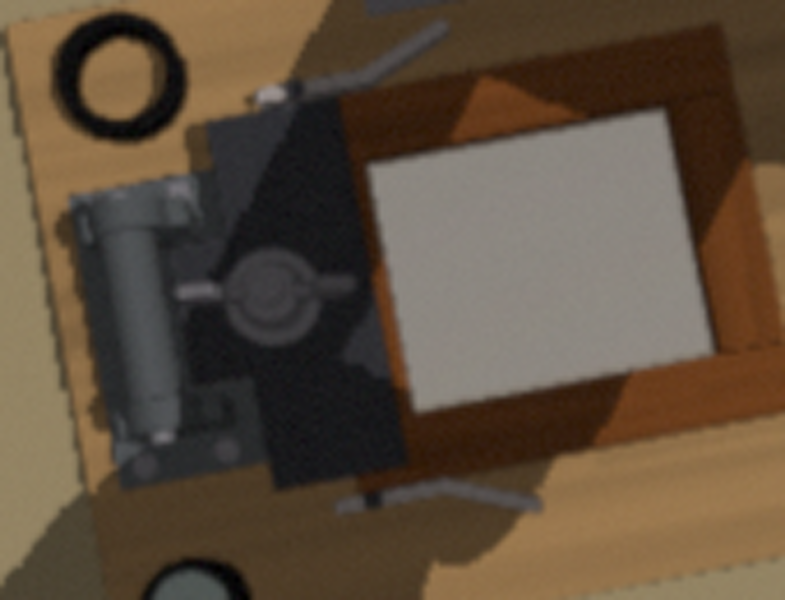

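View pics/s3.png

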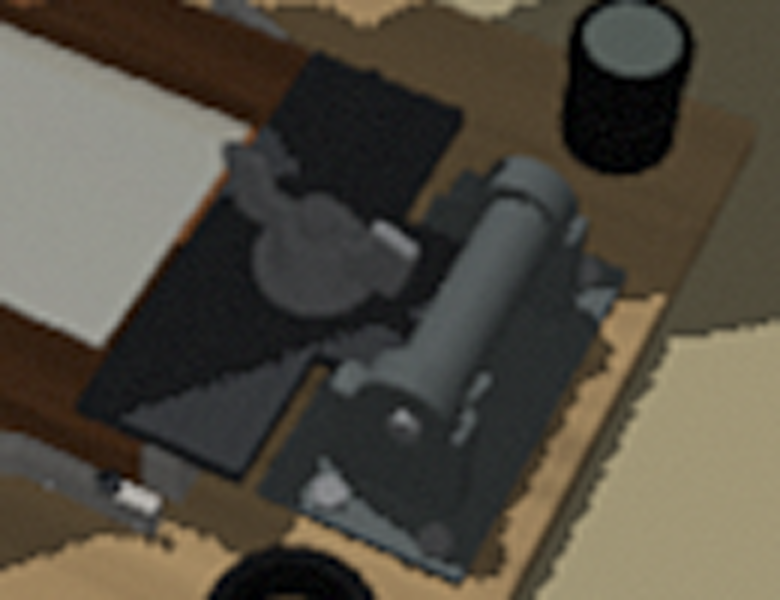

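In the top crop the nut's wing tips are at (178,292) and (355,283), and the stud is at (270,290). In the scene crop the wing-top outer ends are near (235,145) and (415,248), and the stud top is near (325,208). The platen looks home and square.

Run:
```python
from h import *
from scipy.optimize import least_squares
tp=lambda u,v:(160+u*170/785,110+v*130/600)
sp=lambda u,v:(205+u/6,175+v/6)
def tri(a,b):
    f=lambda X:np.r_[np.subtract(w2px("top",X),a),np.subtract(w2px("scene",X),b)]
    r=least_squares(f,[555,132,75]);return r.x,np.abs(r.fun).max()
for n,a,b in[("front tip",(355,283),(235,145)),("back tip",(178,292),(415,248)),("stud",(270,290),(325,208))]:
    X,e=tri(tp(*a),sp(*b));print(n,X.round(1),e.round(1),(Rm(A).T@(X[:2]-T)).round(1))
for n in[(270,290),(266.5,287.5)]:
    X=px2w("top",*tp(*n),78);print(X.round(1),(Rm(A).T@(X[:2]-T)).round(1))
d=np.load("top_d.npy")
Z=[[u,v,*px2w("top",u,v,d=d[v,u])] for u in range(190,245) for v in range(150,196) if d[v,u]>0]
Z=np.array(Z);m=(Z[:,4]>62)&(np.hypot(Z[:,2]-554,Z[:,3]-132)<38)
P=Z[m][:,2:];print(m.sum(),P[:,2].max());B=(P[:,:2]-T)@Rm(A);w=P[:,2]>74
print("wing/stud pts z>74 bbox",B[w].min(0),B[w].max(0),"hub pts",B[~w].min(0),B[~w].max(0))
h=(Z[:,4]>60)&(np.hypot(Z[:,2]-554,Z[:,3]-132)<18);print("hub centroid",((Z[h][:,2:4]-T)@Rm(A)).mean(0), (Z[h][:,2:4]).mean(0))
# finger tip check: lowest hand point
```

```text
front tip [555.   99.5  73.4] 0.8 [74.7  5.3]
back tip [553.4 165.2  75.2] 0.1 [139.7  -4.2]
stud [553.8 132.2  67.8] 0.7 [107.1   1. ]
[553.2 130.1  78. ] [105.2   1.9]
[554.2 131.4  78. ] [106.3   0.8]
250 83.59657696485783
wing/stud pts z>74 bbox [73.05160901 -6.77601633] [140.68460622   7.44782742] hub pts [ 79.51842298 -10.7016024 ] [136.27864657  11.68439272]
hub centroid [106.84289203   1.08338712] [553.77693684 131.92319326]
```

Emit:
send_rows(increments=[[7.9,0,0,1.4,0.84],[7.9,0,0,1.4,0.84],[7.9,0,0,1.4,0.84],[7.9,0,0,1.4,0.84],[7.9,0,0,1.4,0.84],[7.9,0,0,1.4,0.84],[7.9,0,0.4,1.4,0.84],[7.9,0,0.7,1.4,0.84],[7.9,0,0.7,1.4,0.84],[7.9,0,0.7,1.4,0.84],[7.9,0,0.7,1.4,0.84]])

```text
time_s: 7.75
tcp_pos: [555.8, 107.2, 123.5]
ee_rot: [0.69, 0.723, -0.0, 0.0]
force: [-0.1, 0.5, -0.7]
gripper_width: 13.3
finger_force: 0.0
```

```bash
cat >> h.py <<'E'
AX=np.array([554.,132.])
def plan(phi0,phi1,step,r=22,turn0=None):
    """rows (dx,dy,turn) units from current measured pose for phi list in deg"""
    s,th=tool();p=s["tcp_pos"][:2];cur=180-np.degrees(th-A)
    ex=np.array([np.cos(th),np.sin(th)]);ey=np.array([np.sin(th),-np.cos(th)])
    cur=180+((np.degrees(A-th)+180)%360-180)
    print("cur phi",round(cur,1),"rel board",(Rm(A).T@(p-AX)).round(1),"z",s["tcp_pos"][2].round(1))
    ph=np.append(np.arange(phi0,phi1,step),phi1)
    for f in ph:
        o=A-np.radians(f);q=AX+r*np.array([np.cos(o),np.sin(o)])-p
        print(f"{f:.0f}: [{q@ex/40:.2f}, {q@ey/40:.2f}, z, {(f-cur)/5:.2f}]")
E
python3 - <<'E'
from h import *
rep();plan(187,187,9)
q,e=eyes.camera("scene")
cv2.imwrite("pics/s4.png",cv2.resize(q[130:275,180:350,::-1],(703,600),interpolation=cv2.INTER_CUBIC))
E
```

```text
t 7.75 tcp [555.8 107.2 123.5] board [82.1  3.2] yaw-board deg -7.1 F [-0.1  0.5 -0.7] w 13.3 j [ 0.1   0.14  1.72 -0.    1.28  0.05]
cur phi 187.1 rel board [-24.8   2.4] z 123.5
187: [0.07, -0.02, z, -0.01]
```

View pics/s4.png

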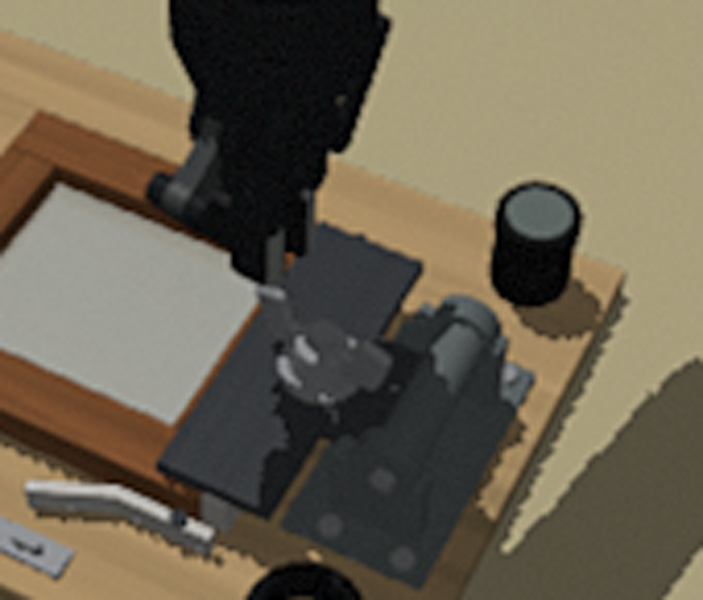

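The fingers straddle the front wing from above. Lowering.

Emit:
send_rows(increments=[[0.04,-0.02,0.45,0,0.84],[0.04,-0.02,0.88,0,0.84],[0.04,-0.02,0.88,0,0.84],[0.04,-0.02,0.88,0,0.84]])

```text
time_s: 8.2
tcp_pos: [554.7, 109.5, 88.5]
ee_rot: [0.69, 0.724, -0.0, -0.0]
force: [-0.6, 0.6, 0.5]
gripper_width: 13.7
finger_force: 0.0
```

Run:
```python
from h import *
rep();plan(195,275,8,23)
```

```text
t 8.2 tcp [554.7 109.5  88.5] board [84.6  4. ] yaw-board deg -7.0 F [-0.6  0.6  0.5] w 13.7 j [ 0.1   0.18  1.75 -0.    1.22  0.06]
cur phi 187.0 rel board [-22.3   3.1] z 88.5
195: [-0.01, -0.07, z, 1.60]
203: [0.01, -0.15, z, 3.20]
211: [0.04, -0.22, z, 4.80]
219: [0.08, -0.30, z, 6.40]
227: [0.12, -0.36, z, 8.00]
235: [0.18, -0.42, z, 9.60]
243: [0.24, -0.47, z, 11.20]
251: [0.31, -0.51, z, 12.80]
259: [0.39, -0.54, z, 14.40]
267: [0.46, -0.56, z, 16.00]
275: [0.54, -0.57, z, 17.60]
```

Emit:
send_rows(increments=[[-0.01,-0.07,0,1.6,0.84],[0.01,-0.15,0,3.2,0.84],[0.04,-0.22,0,4.8,0.84],[0.08,-0.3,0,6.4,0.84],[0.12,-0.36,0,8.0,0.84],[0.18,-0.42,0,9.6,0.84],[0.24,-0.47,0,11.2,0.84],[0.31,-0.51,0,12.8,0.84],[0.39,-0.54,0,14.4,0.84],[0.46,-0.56,0,16.0,0.84],[0.54,-0.57,0,17.6,0.84],[0.54,-0.57,0,17.6,0.84],[0.54,-0.57,0,17.6,0.84]])

```text
time_s: 9.5
tcp_pos: [531.5, 130.5, 89.3]
ee_rot: [0.999, 0.044, 0.001, -0.0]
force: [-0.4, -1.2, 1.1]
gripper_width: 13.7
finger_force: 0.4
```

Run:
```python
from h import *
rep();plan(275,275,8,23);print(observe()["torque"])
```

```text
t 9.5 tcp [531.5 130.5  89.3] board [109.2  23.3] yaw-board deg -94.7 F [-0.4 -1.2  1.1] w 13.7 j [ 0.15  0.13  1.8  -0.    1.21  1.63]
cur phi 274.7 rel board [ 2.3 22.4] z 89.3
275: [-0.01, 0.01, z, 0.06]
[-1.21473625e-01  8.98895316e-05 -2.52129454e-02]
```

Emit:
send_rows(increments=[[0,0,-0.5,0,0.84],[0,0,-1.0,0,0.84],[0.2,0.2,-1.0,-1.7,0.84],[0.3,0.4,-1.0,-3.4,0.84],[0.4,0.4,-1.0,-5.1,0.84],[0.4,0.4,-1.0,-6.8,0.84],[0.4,0.4,-1.0,-8.5,0.84],[0.4,0.4,-1.0,-10.2,0.84],[0.4,0.4,-1.0,-11.9,0.84],[0.4,0.4,-1.0,-13.6,0.84],[0.4,0.4,-1.0,-15.3,0.84],[0.4,0.4,-1.0,-17,0.84],[0.4,0.4,-1.0,-18.7,0.84]])

```text
time_s: 10.8
tcp_pos: [548.5, 115.9, 128.8]
ee_rot: [0.65, 0.76, 0.001, 0.0]
force: [0.4, -0.4, -0.5]
gripper_width: 13.6
finger_force: 0.0
```

Run:
```python
from h import *
rep();plan(86,86,8,23)
```

```text
t 10.8 tcp [548.5 115.9 128.8] board [92.  9.] yaw-board deg -0.9 F [ 0.4 -0.4 -0.5] w 13.6 j [ 0.12  0.12  1.73  0.    1.29 -0.04]
cur phi 180.9 rel board [-14.9   8.1] z 128.8
86: [0.42, 0.77, z, -18.98]
```

Emit:
send_rows(increments=[[0.42,0.77,0,-1.7,0.84],[0.42,0.77,0,-3.4,0.84],[0.42,0.77,0,-5.1,0.84],[0.42,0.77,0,-6.8,0.84],[0.42,0.77,0,-8.5,0.84],[0.42,0.77,0,-10.2,0.84],[0.42,0.77,0,-11.9,0.84],[0.42,0.77,0,-13.6,0.84],[0.42,0.77,0,-15.3,0.84],[0.42,0.77,0,-17,0.84],[0.42,0.77,0,-19,0.84],[0.42,0.77,0,-19,0.84],[0.42,0.77,0,-19,0.84]])

```text
time_s: 12.1
tcp_pos: [576.4, 137.0, 128.6]
ee_rot: [-0.115, 0.993, 0.0, 0.0]
force: [0.5, 0.1, 0.1]
gripper_width: 13.6
finger_force: 0.0
```

Run:
```python
from h import *
rep();plan(86,86,8,23)
q,e=eyes.camera("scene")
a=cv2.resize(q[160:260,205:325,::-1],(400,333),interpolation=cv2.INTER_CUBIC)
p,e=eyes.camera("top");np.save("top_d.npy",e)
b=cv2.resize(p[130:230,160:280,::-1],(400,333),interpolation=cv2.INTER_CUBIC)
cv2.imwrite("pics/c5.png",cv2.convertScaleAbs(np.hstack([a,b]),alpha=1.6))
```

```text
t 12.1 tcp [576.4 137.  128.6] board [108.1 -22.1] yaw-board deg 93.5 F [0.5 0.1 0.1] w 13.6 j [ 0.15  0.2   1.64  0.    1.3  -1.65]
cur phi 86.5 rel board [  1.2 -22.9] z 128.6
86: [-0.00, 0.01, z, -0.10]
```

View pics/c5.png

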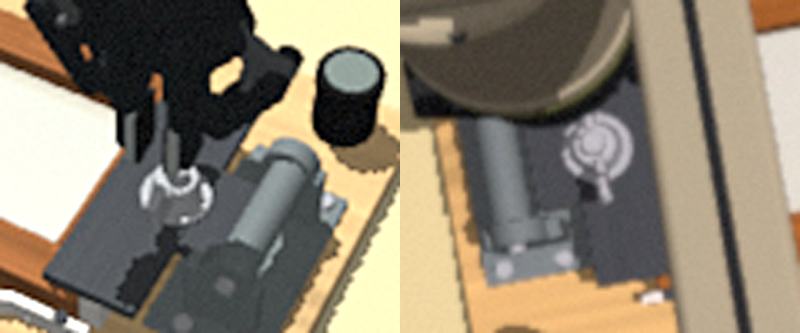

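In the top half, the +y wing points from (595,143) to (606,200), which puts it at about 269°. The other wing is then at 89°, under the fingers. I'll lower and do the second stroke.

Emit:
send_rows(increments=[[0,0,0.5,0.3,0.84],[0,0,1.0,0.3,0.84],[0,0,1.0,0.3,0.84],[0,0,1.0,0.3,0.84]])

```text
time_s: 12.6
tcp_pos: [575.7, 137.0, 88.0]
ee_rot: [-0.102, 0.995, -0.0, -0.001]
force: [0.7, 0.4, 0.8]
gripper_width: 13.4
finger_force: 0.0
```

Run:
```python
from h import *
rep();plan(96,184,8,23)
```

```text
t 12.6 tcp [575.7 137.   88. ] board [108.1 -21.4] yaw-board deg 92.0 F [0.7 0.4 0.8] w 13.4 j [ 0.15  0.25  1.67  0.    1.23 -1.63]
cur phi 88.0 rel board [  1.2 -22.3] z 88.0
96: [-0.01, -0.09, z, 1.60]
104: [0.00, -0.17, z, 3.20]
112: [0.03, -0.25, z, 4.80]
120: [0.07, -0.32, z, 6.40]
128: [0.12, -0.38, z, 8.00]
136: [0.17, -0.44, z, 9.60]
144: [0.24, -0.49, z, 11.20]
152: [0.31, -0.53, z, 12.80]
160: [0.38, -0.56, z, 14.40]
168: [0.46, -0.58, z, 16.00]
176: [0.54, -0.59, z, 17.60]
184: [0.62, -0.58, z, 19.20]
```

Emit:
send_rows(increments=[[-0.01,-0.09,0,1.6,0.84],[0,-0.17,0,3.2,0.84],[0.03,-0.25,0,4.8,0.84],[0.07,-0.32,0,6.4,0.84],[0.12,-0.38,0,8.0,0.84],[0.17,-0.44,0,9.6,0.84],[0.24,-0.49,0,11.2,0.84],[0.31,-0.53,0,12.8,0.84],[0.38,-0.56,0,14.4,0.84],[0.46,-0.58,0,16,0.84],[0.54,-0.59,0,17.6,0.84],[0.62,-0.58,0,19.2,0.84],[0.62,-0.58,0,19.2,0.84]])

```text
time_s: 13.9
tcp_pos: [557.6, 109.4, 89.9]
ee_rot: [0.672, 0.741, 0.001, 0.001]
force: [-0.2, -1.1, 0.5]
gripper_width: 13.4
finger_force: 0.2
```

Run:
```python
from h import *
rep();plan(192,277,8,23)
```

```text
t 13.9 tcp [557.6 109.4  89.9] board [84.   1.1] yaw-board deg -4.1 F [-0.2 -1.1  0.5] w 13.4 j [ 0.1   0.18  1.74 -0.    1.22  0.01]
cur phi 184.1 rel board [-22.9   0.3] z 89.9
192: [0.00, -0.11, z, 1.58]
200: [0.02, -0.19, z, 3.18]
208: [0.05, -0.27, z, 4.78]
216: [0.08, -0.34, z, 6.38]
224: [0.13, -0.40, z, 7.98]
232: [0.19, -0.46, z, 9.58]
240: [0.25, -0.51, z, 11.18]
248: [0.32, -0.55, z, 12.78]
256: [0.39, -0.58, z, 14.38]
264: [0.47, -0.60, z, 15.98]
272: [0.55, -0.61, z, 17.58]
277: [0.60, -0.61, z, 18.58]
```

Emit:
send_rows(increments=[[0,-0.11,0.04,1.6,0.84],[0.02,-0.19,0.06,3.2,0.84],[0.05,-0.27,0.06,4.8,0.84],[0.08,-0.34,0.06,6.4,0.84],[0.13,-0.4,0.06,8.0,0.84],[0.19,-0.46,0.06,9.6,0.84],[0.25,-0.51,0.06,11.2,0.84],[0.32,-0.55,0.06,12.8,0.84],[0.39,-0.58,0.06,14.4,0.84],[0.47,-0.6,0.06,16,0.84],[0.55,-0.61,0.06,17.6,0.84],[0.6,-0.61,0.06,18.6,0.84],[0.6,-0.61,0.06,18.6,0.84],[0.6,-0.61,0.06,18.6,0.84]])

```text
time_s: 15.3
tcp_pos: [530.3, 130.7, 86.4]
ee_rot: [1.0, 0.027, 0.0, -0.0]
force: [0.8, -0.6, 0.6]
gripper_width: 13.8
finger_force: 0.2
```

Run:
```python
from h import *
rep()
```

```text
t 15.3 tcp [530.3 130.7  86.4] board [109.6  24.4] yaw-board deg -96.7 F [ 0.8 -0.6  0.6] w 13.8 j [ 0.15  0.13  1.8  -0.    1.21  1.67]
```

Emit:
send_rows(increments=[[0,0,-0.5,0,0.84],[0,0,-1.0,0,0.84],[0.2,0.2,-1.0,-1.7,0.84],[0.3,0.4,-1.0,-3.4,0.84],[0.4,0.4,-1.0,-5.1,0.84],[0.4,0.4,-1.0,-6.8,0.84],[0.4,0.4,-1.0,-8.5,0.84],[0.4,0.4,-1.0,-10.2,0.84],[0.4,0.4,-1.0,-11.9,0.84],[0.4,0.4,-1.0,-13.6,0.84],[0.4,0.4,-1.0,-15.3,0.84],[0.4,0.4,-1.0,-17,0.84],[0.4,0.4,-1.0,-18.7,0.84]])

```text
time_s: 16.6
tcp_pos: [546.5, 115.5, 125.9]
ee_rot: [0.664, 0.748, 0.0, -0.0]
force: [0.7, 0.2, -0.0]
gripper_width: 13.9
finger_force: 0.0
```

Run:
```python
from h import *
rep();plan(88,88,8,23)
```

```text
t 16.6 tcp [546.5 115.5 125.9] board [91.9 11. ] yaw-board deg -2.9 F [ 0.7  0.2 -0. ] w 13.9 j [ 0.12  0.12  1.74  0.    1.28 -0.  ]
cur phi 182.9 rel board [-15.   10.1] z 125.9
88: [0.44, 0.81, z, -18.97]
```

Emit:
send_rows(increments=[[0.44,0.81,0,-1.7,0.84],[0.44,0.81,0,-3.4,0.84],[0.44,0.81,0,-5.1,0.84],[0.44,0.81,0,-6.8,0.84],[0.44,0.81,0,-8.5,0.84],[0.44,0.81,0,-10.2,0.84],[0.44,0.81,0,-11.9,0.84],[0.44,0.81,0,-13.6,0.84],[0.44,0.81,0,-15.3,0.84],[0.44,0.81,0,-17,0.84],[0.44,0.81,0,-19,0.84],[0.44,0.81,0,-19,0.84],[0.44,0.81,0,-19,0.84]])

```text
time_s: 17.9
tcp_pos: [576.8, 136.5, 125.8]
ee_rot: [-0.098, 0.995, 0.0, -0.0]
force: [-0.6, 0.2, 0.6]
gripper_width: 13.4
finger_force: 0.0
```

Run:
```python
from h import *
rep();plan(88,88,8,23)
p,e=eyes.camera("top")
b=cv2.resize(p[130:230,160:280,::-1],(600,500),interpolation=cv2.INTER_CUBIC)
cv2.imwrite("pics/c6.png",cv2.convertScaleAbs(b,alpha=1.6))
```

```text
t 17.9 tcp [576.8 136.5 125.8] board [107.5 -22.4] yaw-board deg 91.5 F [-0.6  0.2  0.6] w 13.4 j [ 0.15  0.21  1.64  0.    1.29 -1.62]
cur phi 88.5 rel board [  0.6 -23.3] z 125.8
88: [0.01, 0.01, z, -0.10]
```

View pics/c6.png

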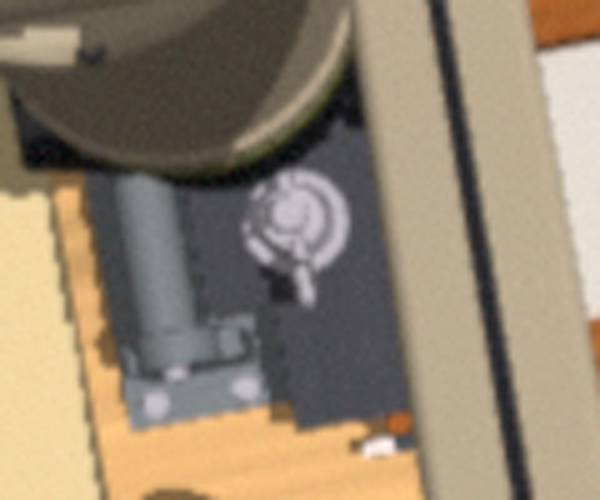

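The +y wing points from (293,215) to (307,303), so it is near 270° and q is about 270° of 430°. The third stroke needs about 160° more.

Emit:
send_rows(increments=[[0,0,0.5,0.2,0.84],[0,0,0.98,0.2,0.84],[0,0,0.98,0.2,0.84],[0,0,0.98,0.2,0.84],[-0.01,-0.09,1.0,1.8,0.84],[0,-0.17,1.0,3.3,0.84],[0.03,-0.25,1.0,4.9,0.84],[0.07,-0.32,1.02,6.4,0.84],[0.12,-0.38,1.02,8.0,0.84],[0.17,-0.44,1.02,9.6,0.84],[0.24,-0.49,1.02,11.2,0.84],[0.31,-0.53,1.02,12.8,0.84],[0.38,-0.56,1.02,14.4,0.84],[0.46,-0.58,1.02,16,0.84],[0.54,-0.59,1.02,17.6,0.84],[0.62,-0.58,1.02,19.2,0.84],[0.62,-0.58,1.02,19.2,0.84]])

```text
time_s: 19.65
tcp_pos: [558.2, 109.0, 86.7]
ee_rot: [0.675, 0.738, 0.001, 0.001]
force: [-0.1, -0.7, -0.4]
gripper_width: 13.8
finger_force: 0.3
```

Run:
```python
from h import *
rep();plan(192,248,8,23)
```

```text
t 19.65 tcp [558.2 109.   86.7] board [83.5  0.6] yaw-board deg -4.6 F [-0.1 -0.7 -0.4] w 13.8 j [ 0.1   0.19  1.74 -0.    1.21  0.01]
cur phi 184.6 rel board [-23.4  -0.2] z 86.7
192: [0.01, -0.13, z, 1.47]
200: [0.03, -0.20, z, 3.07]
208: [0.05, -0.28, z, 4.67]
216: [0.09, -0.35, z, 6.27]
224: [0.14, -0.42, z, 7.87]
232: [0.19, -0.48, z, 9.47]
240: [0.26, -0.53, z, 11.07]
248: [0.32, -0.57, z, 12.67]
```

Emit:
send_rows(increments=[[0.01,-0.12,0,1.5,0.84],[0.03,-0.2,0,3.1,0.84],[0.05,-0.28,0,4.7,0.84],[0.09,-0.35,0,6.3,0.84],[0.14,-0.42,0,7.9,0.84],[0.19,-0.48,0,9.5,0.84],[0.26,-0.53,0,11.1,0.84],[0.32,-0.57,0,12.7,0.84],[0.32,-0.57,0,12.7,0.84]])

```text
time_s: 20.55
tcp_pos: [534.2, 119.7, 86.3]
ee_rot: [0.962, 0.274, 0.001, 0.0]
force: [-0.1, -0.9, 0.3]
gripper_width: 13.6
finger_force: 0.4
```

Run:
```python
from h import *
rep();plan(251,281,3,23)
```

```text
t 20.55 tcp [534.2 119.7  86.3] board [98.1 22.4] yaw-board deg -67.9 F [-0.1 -0.9  0.3] w 13.6 j [ 0.13  0.13  1.8  -0.    1.2   1.14]
cur phi 247.9 rel board [-8.8 21.5] z 86.3
251: [0.01, -0.03, z, 0.62]
254: [0.01, -0.06, z, 1.22]
257: [0.01, -0.09, z, 1.82]
260: [0.02, -0.12, z, 2.42]
263: [0.03, -0.15, z, 3.02]
266: [0.04, -0.18, z, 3.62]
269: [0.05, -0.21, z, 4.22]
272: [0.06, -0.24, z, 4.82]
275: [0.07, -0.26, z, 5.42]
278: [0.08, -0.29, z, 6.02]
281: [0.10, -0.31, z, 6.62]
```

Emit:
send_rows(increments=[[0.01,-0.03,0,0.6,0.84],[0.01,-0.06,0,1.2,0.84],[0.01,-0.09,0,1.8,0.84],[0.02,-0.12,0,2.4,0.84],[0.03,-0.15,0,3.0,0.84],[0.03,-0.15,0,3.0,0.84]])

```text
time_s: 21.15
tcp_pos: [532.7, 123.6, 86.2]
ee_rot: [0.989, 0.149, 0.001, 0.002]
force: [3.6, -8.5, 1.1]
gripper_width: 13.4
finger_force: 4.8
```

Run:
```python
from h import *
rep();plan(263,281,3,23)
```

```text
t 21.15 tcp [532.7 123.6  86.2] board [102.2  23.3] yaw-board deg -82.6 F [ 3.6 -8.5  1.1] w 13.4 j [ 0.14  0.13  1.8  -0.    1.2   1.41]
cur phi 262.6 rel board [-4.6 22.4] z 86.2
263: [-0.00, -0.05, z, 0.07]
266: [-0.00, -0.08, z, 0.67]
269: [-0.00, -0.11, z, 1.27]
272: [0.00, -0.14, z, 1.87]
275: [0.01, -0.17, z, 2.47]
278: [0.02, -0.20, z, 3.07]
281: [0.02, -0.22, z, 3.67]
```

The force is rising to 9 N where the stop is expected. Pressing a little more.

Emit:
send_rows(increments=[[0,-0.03,0,0,0.84],[0,-0.06,0,0,0.84],[0,-0.09,0,0,0.84],[0,-0.09,0,0,0.84]])

```text
time_s: 21.55
tcp_pos: [532.4, 124.5, 86.3]
ee_rot: [0.989, 0.149, 0.002, 0.004]
force: [7.6, -21.2, 0.3]
gripper_width: 13.6
finger_force: 11.2
```

Run:
```python
from h import *
rep()
```

```text
t 21.55 tcp [532.4 124.5  86.3] board [103.2  23.4] yaw-board deg -82.6 F [  7.6 -21.2   0.3] w 13.6 j [ 0.14  0.13  1.8  -0.01  1.2   1.41]
```

Emit:
send_rows(increments=[[0,0.09,0,0,0.84],[0,0.15,0,0,0.84],[0,0.15,-0.5,0,0.84],[0,0.15,-1.2,0,0.84],[0,0.15,-2.4,0,0.84],[-1,1,-3,0,0.84],[-2,2,-3,0,0.84],[-3,3,-3,0,0.84],[-3,4,-3,0,0.84],[-3,4,-3,0,0.84],[-3,4,-3,0,0.84]])

```text
time_s: 22.65
tcp_pos: [461.2, -60.1, 205.3]
ee_rot: [0.989, 0.146, 0.0, -0.0]
force: [0.6, 0.3, -0.6]
gripper_width: 13.6
finger_force: 0.0
```

Run:
```python
from h import *
rep()
p,e=eyes.camera("top")
b=cv2.resize(p[100:250,150:350,::-1],(800,600),interpolation=cv2.INTER_CUBIC)
cv2.imwrite("pics/c7.png",cv2.convertScaleAbs(b,alpha=1.6))
```

```text
t 22.65 tcp [461.2 -60.1 205.3] board [-66.8 124.7] yaw-board deg -82.9 F [ 0.6  0.3 -0.6] w 13.6 j [-0.24 -0.22  1.91  0.    1.44  1.04]
```

View pics/c7.png

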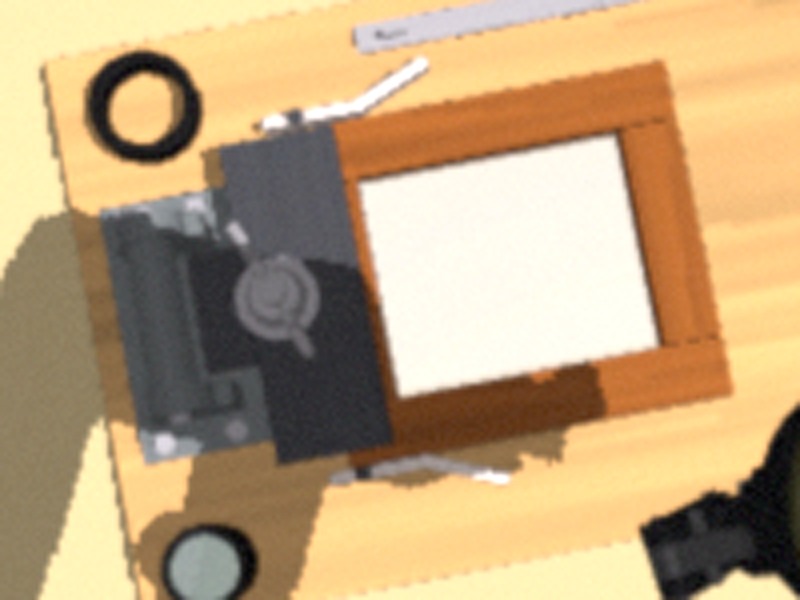

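The nut's wings run (232,228) to (310,355), so q is about 428° against 430° for fully tight. The loupe and tape have not moved. I'll check the platen's squareness from its rear corners at (663,62) and (732,395).

Run:
```python
from h import *
k=lambda u,v:(150+u/4,100+v/4)
for n,u,v,z in[("rear-y",663,62,37),("rear+y",732,395,37),("pane f-",358,184,37),("pane r-",617,136,37),("pane f+",399,398,37),("pane r+",660,348,37),("jaw-",331,125,47),("jaw+",392,445,47),("bd+x-y",45,65,15),("bd+x+y",143,617,15)]:
    X=px2w("top",*k(u,v),z);print(n,(Rm(A).T@(X[:2]-T)).round(1))
```

```text
rear-y [-89.9 -76. ]
rear+y [-89.9  82.7]
pane f- [ 60.7 -46. ]
pane r- [-61.9 -45.6]
pane f+ [60.6 55.3]
pane r+ [-61.7  55.2]
jaw- [ 67.8 -73.2]
jaw+ [67.7 76.2]
bd+x-y [ 198.1 -135.9]
bd+x+y [197.7 132.4]
```

```bash
python3 -c "
from h import *
print(robot.finish_job())"
```

```text
the job is handed in; nothing more can be done
None
```

The platen is square and fully home against the stop. The wing nut is turned to its firm stop, reading about 428° of 430° in the last picture. The loupe and tape were left where they stood, and the job was handed in at about 23 s.

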